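# Close and lock the test fixture over the loaded nest

## Task

One nest of the test fixture is loaded with a green circuit board, while the probes of the other are covered by the orange guard. Lower the hold-down gate over the circuit board until it is fully shut, then swing that gate's latch all the way round over its front bar to lock it. Leave the nest with the guard as it is, its gate up and its latch open, and do not disturb anything else on the bench.

Things in the scene. Friction and masses are not known exactly. Their poses are not given: they have to be found in the camera images.
- fixture: the two-nest board test fixture, bolted down: a light grey cabinet 300 (its x) x 500 (its y) x 70 mm high with two black nest plates side by side on top, each under its own hinged hold-down gate. Origin: centre of its underside on the bench. Its x axis points from its front (robot side) to its hinge side, y to the left nest, z up. It stands turned by up to about 0.2 rad
- board_mid (a point): centre of the green circuit board, 120 x 130 x 3 mm with black chips and a white connector (parts up to 13 mm above its underside), lying flat on the white pads of one of the two nests, between yellow locating blocks. It can be in either nest
- guard_mid (a point): centre of the orange plastic probe guard, a 120 x 130 x 3 mm plate with a low bow handle, that covers the spring probes of the other nest, the one not in use
- left_nest (a point): centre of the left (+y) nest, 88 mm above the bench, at the underside of whatever lies in it
- gate_left (a joint): angle (rad) of the left (+y) nest's hold-down gate: 0 is shut (flat over the nest, on its stop), 1.25 is fully up; starts between 0.8 and 1.0. The gate is a clear plate in a black and aluminium frame, 180 mm wide over the frame, 680 g. A stiff hinge keeps it where it is put while it is over about 0.75 rad open (1 to 2 N at the front bar moves it); under about 0.6 rad it sinks shut slowly by its own weight
- left_hinge (a point): middle of the left gate's hinge line, 118 mm above the bench; the line runs along the fixture's y. The gate reaches from it towards the robot (fixture -x) and swings up; the outer face of its clear plate lies 7 mm outside the hinge line's level and is 160 mm wide between the side arms (which stand 4 mm prouder)
- left_bar (a point): middle of the outer (top when shut) face of the left gate's front bar, 200 mm from the hinge line; 14 mm square aluminium, 180 mm long; a black lift tab 44 mm wide sticks out 20 mm beyond it, 55 mm to the right of the middle. It moves with the gate; shut, this face is 126 mm above the bench
- latch_left (a joint): angle (rad) of the left nest's swing latch, a flat steel arm turning level about a post in front of the gate's bar: -0.25 fully open, 0 arm along fixture +y (clear of the gate up to 0.1; starts -0.2 to 0.06), 1.571 locked at its stop (arm along fixture +x, 4 mm above the bar of the shut gate). Clockwise from above locks. It stays where left, needs 1 N at its grip, and blocks the gate if turned first
- left_pivot (a point): on the left latch's turning axis, at the level of the arm's top face (140 mm above the bench), 28 mm in front of the shut gate's bar. The arm is 18 mm wide, 10 mm thick, and reaches 73 mm from the axis; a low dark nut 6 mm high sits on the axis
- left_grip (a point): middle of the left latch's upright red grip, 18 mm diameter and 40 mm tall, standing on the arm (140 to 180 mm above the bench) 55 mm from the turning axis. It moves with the latch
- right_nest (a point): centre of the right (-y) nest, 88 mm above the bench, at the underside of whatever lies in it
- gate_right (a joint): angle (rad) of the right (-y) nest's hold-down gate: 0 is shut (flat over the nest, on its stop), 1.25 is fully up; starts between 0.8 and 1.0. The gate is a clear plate in a black and aluminium frame, 180 mm wide over the frame, 680 g. A stiff hinge keeps it where it is put while it is over about 0.75 rad open (1 to 2 N at the front bar moves it); under about 0.6 rad it sinks shut slowly by its own weight
- right_hinge (a point): middle of the right gate's hinge line, 118 mm above the bench; the line runs along the fixture's y. The gate reaches from it towards the robot (fixture -x) and swings up; the outer face of its clear plate lies 7 mm outside the hinge line's level and is 160 mm wide between the side arms (which stand 4 mm prouder)
- right_bar (a point): middle of the outer (top when shut) face of the right gate's front bar, 200 mm from the hinge line; 14 mm square aluminium, 180 mm long; a black lift tab 44 mm wide sticks out 20 mm beyond it, 55 mm to the right of the middle. It moves with the gate; shut, this face is 126 mm above the bench
- latch_right (a joint): angle (rad) of the right nest's swing latch, a flat steel arm turning level about a post in front of the gate's bar: -0.25 fully open, 0 arm along fixture +y (clear of the gate up to 0.1; starts -0.2 to 0.06), 1.571 locked at its stop (arm along fixture +x, 4 mm above the bar of the shut gate). Clockwise from above locks. It stays where left, needs 1 N at its grip, and blocks the gate if turned first
- right_pivot (a point): on the right latch's turning axis, at the level of the arm's top face (140 mm above the bench), 28 mm in front of the shut gate's bar. The arm is 18 mm wide, 10 mm thick, and reaches 73 mm from the axis; a low dark nut 6 mm high sits on the axis
- right_grip (a point): middle of the right latch's upright red grip, 18 mm diameter and 40 mm tall, standing on the arm (140 to 180 mm above the bench) 55 mm from the turning axis. It moves with the latch
- tray: bystander: blue tray of spare boards on edge, 190 x 150 mm, 95 mm high; origin under its centre
- bottle: bystander: white dispenser bottle, 64 mm diameter, 150 mm tall; origin under its centre
- brush: bystander: black cleaning brush 170 mm long, lying on the bench
Things that resemble listed ones, but are neither listed nor needed, are in the scene too. Of the things that look like the part that bears board_mid, the largest one is meant.

How it is judged:
On the way, in this order (a step that is already met when the one before it is completed fails the run):
1. the gate over the circuit board is fully shut, its latch not yet swung over (((horizontal distance between board_mid and left_nest below 0.04 m and value of joint gate_left below 0.03 rad and value of joint latch_left below 0.7 rad) or (horizontal distance between board_mid and right_nest below 0.04 m and value of joint gate_right below 0.03 rad and value of joint latch_right below 0.7 rad))), for 0.2 s.
2. the latch of that gate is swung over the bar (((horizontal distance between board_mid and left_nest below 0.04 m and value of joint gate_left below 0.03 rad and value of joint latch_left above 1.35 rad) or (horizontal distance between board_mid and right_nest below 0.04 m and value of joint gate_right below 0.03 rad and value of joint latch_right above 1.35 rad))), for 0.2 s.
At the end, for the whole second after the job is handed in: The gate over the nest with the green board is shut (within 0.03 rad of its stop) and its latch is over the bar (past 1.35 rad of 1.57); the board and the guard lie in their nests within 10 mm of the nest centres; the guard nest's gate is still up (above 0.6 rad) and its latch open (below 0.5 rad) (((horizontal distance between board_mid and left_nest below 0.01 m and horizontal distance between guard_mid and right_nest below 0.01 m and value of joint gate_left below 0.03 rad and value of joint latch_left above 1.35 rad and value of joint gate_right above 0.6 rad and value of joint latch_right below 0.5 rad) or (horizontal distance between board_mid and right_nest below 0.01 m and horizontal distance between guard_mid and left_nest below 0.01 m and value of joint gate_right below 0.03 rad and value of joint latch_right above 1.35 rad and value of joint gate_left above 0.6 rad and value of joint latch_left below 0.5 rad))); the robot touches nothing.
It fails at once if the gate of the nest with the guard is moved more than 50 mm at its bar ((horizontal distance between board_mid and left_nest below 0.04 m and distance of right_bar from where it was at the start of the episode above 0.05 m) or (horizontal distance between board_mid and right_nest below 0.04 m and distance of left_bar from where it was at the start of the episode above 0.05 m)).
It fails at once if the latch of the nest with the guard is moved more than 25 mm at its grip ((horizontal distance between board_mid and left_nest below 0.04 m and distance of right_grip from where it was at the start of the episode above 0.025 m) or (horizontal distance between board_mid and right_nest below 0.04 m and distance of left_grip from where it was at the start of the episode above 0.025 m)).
It fails at once if the guard is moved more than 20 mm (distance of guard_mid from where it was at the start of the episode above 0.02 m).
It fails at once if the circuit board is moved more than 20 mm (distance of board_mid from where it was at the start of the episode above 0.02 m).
It fails at once if the tray, the bottle or the brush is moved more than 40 mm (distance of any of tray, bottle, brush from where it was at the start of the episode above 0.04 m).
It also fails if it takes over 45 s, if anything falls off the work surface, if the arm or the gripper's body presses on something with over 40 N, if the wrist force passes 120 N, or if a joint passes its speed limit or range.

## Robot

A 7-joint arm with a two-finger parallel gripper is mounted at the origin on the work surface. World frame = base frame: x ahead of the robot, y to its left, z up, the work surface at z = 0. Lengths are in m, angles in rad, forces in N, time in s.
With the tool pointing down it reaches from about 0.425 to 0.925 m from the base axis. Payload 6.8 kg.
Tool frame: the origin (TCP) lies on the centre line of the jaws, within the pads' length; the fingertips stand 8 mm ahead of it and the grasp point (between the pads) lies 11 mm behind it (bot.tips_ahead is the distance from the TCP to the fingertips, in m); z points along the fingers, y is the line along which they close (so a half turn about z gives the same grasp; the last joint's range is limited). The gripper opens to 85 mm and grips with 20 to 120 N. Pads are 22 mm wide; open, the fingers measure 114 mm over their backs; the gripper's body (76 mm by 85 mm) begins 54 mm behind the grasp point. The pads swing forward as they close: fully open they stand 13 mm farther back than shut.
Start: joints at [-1.343, 0.477, 0.022, 1.555, -0.011, 1.109, -0.083], TCP at [0.222, 0.637, 0.239] pointing down, gripper open.
Joint ranges: [-2.96, 2.96], [-0.34, 2.1], [-1.41, 1.46], [0.24, 2.44], [-1.37, 4.51], [0.17, 1.92], [-2.96, 2.96]. Speed limits (rad/s): [2.39, 2.39, 3.14, 3.14, 3.14, 3.14, 3.14].

## Interface

Orientations are given as a unit quaternion [w, x, y, z].
In Python, from station import bot gives the robot as it stands.
- The arm moves only by the tool send_rows, never from a script. Its argument "deltas" is text: rows parted by semicolons, each of 4 numbers parted by spaces: the shift along the tool's x, y, z in m, then the turn about the tool's z in degrees. In form: x y z spin; .... A call has 1 to 5 rows; each row is the pose to reach, as a shift and turn from the pose commanded when the call began, along the tool's axes at that moment; what a row does not reach only later rows make up. A row lasts 1/10 s, in which the tool goes at most 50 mm and 8.59 degrees, less where a joint would pass 70% of its speed; a pose out of reach is approached as far as the arm can. A call with a gripper value outside its range is refused whole. "claw" is the opening, from 0 (shut) to 1 (fully open), set as the call begins (left out, the last holds). The fingers move at their own pace and stop on an object; "force" is the grip in N (left out, the last holds). Time passes only in rows, so rows that repeat a pose let the fingers close. It gives the time, the measured TCP pose, the force, the opening and the grip force at its end, in the units of the state.
- bot.get_obs(): the state, without advancing time (a new reading comes with each control period).
- bot.read_camera(name): name is "scene" or "top" or "wrist"; returns a dict with "img" (480x640x3 uint8, red, green, blue), "depth" (480x640 float32, m along the optical axis (not along the pixel's ray), 0 where there is no reading), "fx", "fy", "cx", "cy" (pixels), "camera_from_world" (4x4, takes a point from world to camera coordinates). Camera axes: x right, y up, looking along -z (the intrinsics and any distortion apply to the point x, -y, -z); pixel columns grow to the right and rows downward; lengths in m; the calibration is good to about 2 mm. A picture is of the moment at which its call begins.
- bot.hand_in(): hands the job in; it is judged then, once.
Trained networks look in a picture, given as the dict that the camera call returned (one of the last four; its "shot" number tells which), for a name from the list of things; names that differ only in an ending like _2 or _b are one class to them, and where a whole thing is asked for, a point or a joint stands for the part that bears it (a point fixed in the world has none). Each returns a list of dicts, best first, with "confidence" (0 to 1); they miss things now and then, are a little off and sometimes report something else, mostly with a low value. They report only what shows in the picture. A call takes as long as a camera call. They do not tell look-alikes from the thing itself.
- bot.masks_of(picture, query): "mask" (480x640 bool, what is visible of it).
- bot.landmark_of(picture, query): "xyz" ([x, y, z] in m, in world coordinates, good to about 4 mm: a listed point, or the origin of a listed thing).
The state is a dict: "t": time; "q": joint angles; "joint_vel": joint speeds; "joint_torque": joint torques, N m; "eef_pos": TCP position; "tool_rot": TCP orientation; "contact_force": force on the tool from outside, world axes, zero at the start; "torque": the same for the moment, N m; "gripper_width": opening from 0.0 (shut) to 1.0 (fully open); "grasp_force": force on a finger pad.
Only numpy, scipy, OpenCV 4.12 (cv2) and the standard library are available. Lean on these libraries where they do the work, as an engineer would, in place of code of your own. Each camera call takes 0.05 s, during which the arm holds its last target. There are 200 camera calls.

## Working session

There is one attempt and no reset: what is moved stays moved. The work goes in short steps, Python scripts to look and compute and a tool call to move; the robot and the scene stay as the last step left them, time stands still between calls to the robot, and variables do not carry over. Pictures are saved under pics/ and viewed, at most 10 in all, crops included, and the job is handed in when it is done.

Besides the shell and the picture viewer there is one more tool, called after "Call:" as a command line: name --argument value ..., lists and objects as JSON in quotes. send_rows: Moves the arm, as the interface text tells. Its arguments: {"type":"object","properties":{"deltas":{"type":"string"},"claw":{"type":"number"},"force":{"type":"number"}},"required":["deltas"]}

```bash
mkdir -p pics; cat > h.py <<'E'
from station import bot
import numpy as np, cv2
def save(p,n): cv2.imwrite('pics/'+n,cv2.cvtColor(p['img'],cv2.COLOR_RGB2BGR))
def pix(p,X):
    c=p['camera_from_world']@np.append(X,1); return np.round([p['cx']+p['fx']*c[0]/-c[2],p['cy']-p['fy']*c[1]/-c[2]]).tolist()
E
python3 - <<'E'
from h import *
o=bot.get_obs(); print(o['t'],o['eef_pos'],o['tool_rot'],o['gripper_width'],bot.tips_ahead)
ps=[]
for c in ('top','scene'):
    p=bot.read_camera(c); save(p,c+'0.png'); ps.append(p)
for q in ['fixture','board_mid','guard_mid','left_nest','right_nest','left_hinge','right_hinge','left_bar','right_bar','left_pivot','right_pivot','left_grip','right_grip','tray','bottle','brush']:
    for p,c in zip(ps,'ts'):
        for d in bot.landmark_of(p,q)[:3]:
            print(q,c,np.round(d['xyz'],3),round(d['confidence'],2),pix(p,d['xyz']))
E
cd pics; python3 -c "
import cv2,numpy as np
cv2.imwrite('both.png',cv2.resize(np.vstack([cv2.imread('top0.png'),cv2.imread('scene0.png')]),None,fx=.625,fy=.625))"
```

```text
0.0 [0.2222427  0.63675065 0.23830589] [-9.46006128e-05  1.67101860e-01  9.85939208e-01 -9.15213457e-04] 1.0006835600860948 0.008
fixture t [ 0.595 -0.063 -0.002] 0.82 [364.0, 213.0]
fixture t [0.594 0.062 0.09 ] 0.7 [320.0, 210.0]
fixture s [ 0.596 -0.063  0.003] 0.59 [268.0, 268.0]
board_mid t [ 0.263 -0.261  0.   ] 0.84 [437.0, 330.0]
board_mid t [ 0.601 -0.18   0.086] 0.82 [409.0, 206.0]
board_mid t [ 0.332 -0.118  0.002] 0.79 [386.0, 306.0]
board_mid s [ 0.326 -0.117 -0.005] 0.92 [313.0, 207.0]
board_mid s [ 0.265 -0.262 -0.001] 0.68 [290.0, 175.0]
guard_mid t [0.592 0.061 0.087] 0.57 [320.0, 211.0]
guard_mid s [ 0.704 -0.178  0.121] 0.66 [205.0, 245.0]
right_nest t [0.592 0.058 0.09 ] 0.7 [321.0, 210.0]
left_hinge t [0.699 0.062 0.114] 0.73 [319.0, 169.0]
left_hinge t [ 0.71  -0.174  0.118] 0.34 [407.0, 164.0]
left_hinge s [0.693 0.067 0.118] 0.55 [278.0, 289.0]
right_hinge t [ 0.711 -0.176  0.115] 0.91 [408.0, 163.0]
right_hinge s [ 0.704 -0.178  0.118] 0.78 [205.0, 245.0]
right_hinge s [ 0.389 -0.452  0.001] 0.52 [221.0, 170.0]
right_hinge s [ 0.569 -0.446 -0.001] 0.47 [182.0
[... 462 characters left out ...]
8 0.159] 0.8 [301.0, 258.0]
left_grip t [ 0.601 -0.18   0.086] 0.2 [409.0, 206.0]
left_grip s [0.46  0.111 0.16 ] 0.76 [348.0, 231.0]
right_grip t [ 0.476 -0.131  0.159] 0.74 [395.0, 250.0]
right_grip t [ 0.6   -0.182  0.086] 0.57 [410.0, 206.0]
right_grip s [ 0.476 -0.129  0.161] 0.46 [275.0, 194.0]
tray t [0.529 0.496 0.003] 0.8 [169.0, 239.0]
tray t [ 0.596 -0.063 -0.001] 0.17 [364.0, 213.0]
tray s [0.532 0.496 0.001] 0.79 [453.0, 363.0]
tray s [ 0.602 -0.18   0.289] 0.52 [224.0, 177.0]
bottle t [ 0.391 -0.451 -0.002] 0.95 [503.0, 283.0]
bottle s [ 0.387 -0.452  0.003] 0.69 [221.0, 169.0]
brush t [ 0.574 -0.446  0.001] 0.55 [499.0, 219.0]
brush s [ 0.566 -0.446 -0.   ] 0.78 [182.0, 202.0]
```

View pics/both.png

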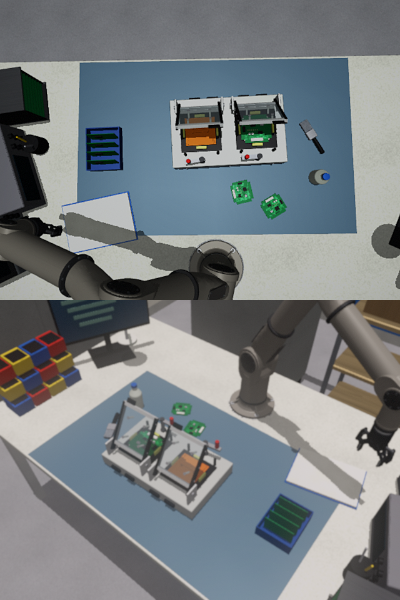

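The top view (upper half) shows the orange guard in the left nest at about (200,135) and the green board in the right nest at about (255,130). Two loose decoy boards lie in front. Both gates are up, both latches are open, and the yaw is about 0.045. The right gate is the target.

```bash
cat >> h.py <<'E'
from scipy.spatial.transform import Rotation as Ro
def rows(W,P0=None,yaw=None):
    """tool-frame shifts to world targets W, with tool y at fixture y if yaw given"""
    o=bot.get_obs(); q=o['tool_rot']; R=Ro.from_quat([q[1],q[2],q[3],q[0]]).as_matrix()
    P=o['eef_pos'] if P0 is None else np.array(P0)
    print('t',o['t'],'pos',np.round(P,4),'F',np.round(o['contact_force'],1))
    if yaw is not None: print('spin',-np.degrees(yaw+np.pi/2-np.arctan2(R[1,1],R[0,1])))
    for w in W: print(np.round(R.T@(np.array(w)-P),3).tolist())
E
python3 - <<'E'
from h import *
a=np.array([.222,.637,.238]);b=np.array([.66,-.185,.40])
s=np.linspace(0,1,21)[1:]
W=[[*(a+(b-a)*f)[:2],min(.40,.238+.04*(i+1))] for i,f in enumerate(s)]
rows(W,yaw=.045)
E
```

```text
t 1.7 pos [0.2224 0.6373 0.2393] F [-0.3  0.3 -1. ]
spin -21.819914920517963
[-0.034, -0.032, -0.039]
[-0.068, -0.064, -0.079]
[-0.102, -0.095, -0.119]
[-0.137, -0.127, -0.159]
[-0.171, -0.158, -0.161]
[-0.205, -0.19, -0.161]
[-0.239, -0.222, -0.161]
[-0.273, -0.253, -0.161]
[-0.308, -0.285, -0.161]
[-0.342, -0.316, -0.161]
[-0.376, -0.348, -0.161]
[-0.41, -0.379, -0.161]
[-0.445, -0.411, -0.161]
[-0.479, -0.443, -0.161]
[-0.513, -0.474, -0.161]
[-0.547, -0.506, -0.161]
[-0.581, -0.537, -0.161]
[-0.616, -0.569, -0.161]
[-0.65, -0.601, -0.161]
[-0.684, -0.632, -0.161]
```

Call:
send_rows --deltas "-0.03 -0.03 -0.04 0; -0.065 -0.06 -0.08 0; -0.1 -0.09 -0.12 0; -0.13 -0.12 -0.16 0; -0.165 -0.155 -0.16 0" --claw 0

```text
t: 2.2
eef_pos: [0.314, 0.4644, 0.3925]
tool_rot: [0.001, 0.166, 0.986, 0.003]
contact_force: [1.0, 0.8, 0.4]
gripper_width: 0.139
grasp_force: 0.0
```

Call:
send_rows --deltas "-0.034 -0.032 0 0; -0.068 -0.063 0 0; -0.102 -0.095 0 0; -0.136 -0.126 0 0; -0.17 -0.158 0 0"

```text
t: 2.7
eef_pos: [0.4226, 0.257, 0.3894]
tool_rot: [0.0, 0.167, 0.986, 0.0]
contact_force: [1.5, 0.1, -0.4]
gripper_width: 0.002
grasp_force: 0.0
```

Call:
send_rows --deltas "-0.034 -0.032 0 0; -0.068 -0.063 0 0; -0.102 -0.095 0 0; -0.136 -0.126 0 0; -0.17 -0.158 0 0"

```text
t: 3.2
eef_pos: [0.531, 0.0519, 0.3895]
tool_rot: [0.0, 0.167, 0.986, 0.0]
contact_force: [1.0, 0.5, 0.6]
gripper_width: -0.001
grasp_force: 0.0
```

Call:
send_rows --deltas "-0.034 -0.032 0 -8; -0.068 -0.063 0 -16; -0.102 -0.095 0 -21.8; -0.136 -0.126 0 -21.8; -0.17 -0.158 0 -21.8"

```text
t: 3.7
eef_pos: [0.6397, -0.1533, 0.3892]
tool_rot: [0.0, -0.023, 1.0, 0.0]
contact_force: [-0.1, 0.3, 0.6]
gripper_width: 0.001
grasp_force: 0.0
```

```bash
python3 - <<'E'
from h import *
ps=[bot.read_camera(c) for c in ('wrist','scene')]; save(ps[0],'w1.png')
for p,c in zip(ps,'ws'):
  for q in ['right_bar','right_hinge','right_pivot','right_grip']:
    for d in bot.landmark_of(p,q)[:2]: print(q,c,np.round(d['xyz'],3),round(d['confidence'],2),pix(p,d['xyz']))
# gate path in TCP coordinates
H=np.array([.707,-.177]);Y=.045;c,s=np.cos(Y),np.sin(Y)
W=[(.66,-.18,.39),(.66,-.18,.288)]
for a in [.98,.85,.7,.55,.4,.25,.1,0]:
    r=.190; x=-r*np.cos(a)+.008*np.sin(a)+.011; z=.118+r*np.sin(a)+.008*np.cos(a)+.008
    W.append((H[0]+c*x,H[1]+s*x,z)); print(a,np.round(W[-1],3))
rows(W,yaw=Y)
E
```

```text
right_bar w [ 0.608 -0.183  0.292] 0.77 [273.0, 196.0]
right_bar w [ 0.572 -0.451  0.004] 0.66 [106.0, 119.0]
right_hinge w [ 0.709 -0.177  0.119] 0.81 [294.0, 247.0]
right_pivot w [ 0.48  -0.188  0.143] 0.56 [287.0, 31.0]
right_pivot w [0.47  0.052 0.139] 0.54 [534.0, 33.0]
right_grip w [ 0.474 -0.128  0.156] 0.82 [350.0, 25.0]
right_grip w [ 0.604 -0.184  0.29 ] 0.34 [272.0, 189.0]
right_bar s [ 0.603 -0.182  0.289] 0.73 [223.0, 177.0]
right_hinge s [ 0.702 -0.18   0.123] 0.63 [205.0, 243.0]
right_grip s [ 0.477 -0.132  0.157] 0.6 [274.0, 195.0]
0.98 [ 0.619 -0.181  0.288]
0.85 [ 0.599 -0.182  0.274]
0.7 [ 0.578 -0.183  0.255]
0.55 [ 0.56  -0.184  0.232]
0.4 [ 0.546 -0.184  0.207]
0.25 [ 0.536 -0.185  0.181]
0.1 [ 0.53  -0.185  0.153]
0 [ 0.528 -0.185  0.134]
t 4.2 pos [ 0.6389 -0.1501  0.3894] F [0.1 0.8 1. ]
spin 0.10867118097807033
[-0.02, -0.031, -0.001]
[-0.02, -0.031, 0.101]
[0.021, -0.03, 0.101]
[0.042, -0.03, 0.115]
[0.062, -0.03, 0.135]
[0.08, -0.03, 0.157]
[0.094, -0.03, 0.182]
[0.104, -0.03, 0.209]
[0.111, -0.03, 0.236]
[0.112, -0.03, 0.255]
```

View pics/w1.png

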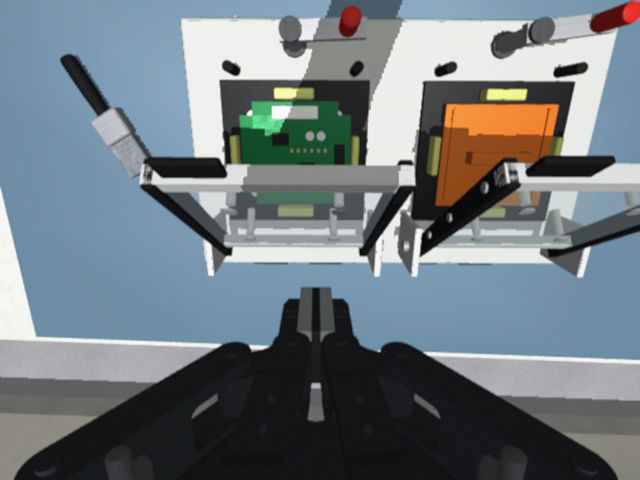

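The wrist view shows the green board under the right gate, with its bar at about (275,178), and the orange guard under the left gate. The closed fingertips at (315,290) are behind the bar. I'll descend behind the bar, then pull it down.

Call:
send_rows --deltas "-0.02 -0.031 0 0; -0.02 -0.031 0.04 0; -0.02 -0.031 0.08 0; -0.02 -0.031 0.101 0; 0.0 -0.031 0.101 0"

```text
t: 4.7
eef_pos: [0.6399, -0.1795, 0.2835]
tool_rot: [-0.003, -0.024, 1.0, 0.001]
contact_force: [0.3, -0.5, -0.2]
gripper_width: 0.002
grasp_force: 0.0
```

Call:
send_rows --deltas "0.01 0 0 0; 0.022 0 0 0; 0.032 0 0.007 0; 0.042 0 0.015 0; 0.052 0 0.024 0"

```text
t: 5.2
eef_pos: [0.589, -0.1849, 0.2657]
tool_rot: [0.002, -0.023, 1.0, -0.0]
contact_force: [0.6, -0.6, 0.8]
gripper_width: -0.001
grasp_force: 0.5
```

Call:
send_rows --deltas "0.01 0 0.009 0; 0.019 0 0.02 0; 0.028 0 0.032 0; 0.035 0 0.044 0; 0.042 0 0.057 0"

```text
t: 5.7
eef_pos: [0.5465, -0.1868, 0.2075]
tool_rot: [0.001, -0.022, 1.0, -0.0]
contact_force: [-0.6, -0.6, 1.2]
gripper_width: -0.001
grasp_force: 0.3
```

```bash
python3 - <<'E'
from h import *
p=bot.read_camera('scene');
for q in ['right_bar','left_bar']:
    for d in bot.landmark_of(p,q)[:2]: print(q,np.round(d['xyz'],3),round(d['confidence'],2),pix(p,d['xyz']))
print(bot.get_obs()['contact_force'],bot.get_obs()['eef_pos'])
cv2.imwrite('pics/s2.png',cv2.resize(cv2.cvtColor(p['img'],cv2.COLOR_RGB2BGR)[100:340,120:440],None,fx=2,fy=2))
E
```

```text
right_bar [ 0.472 -0.129  0.16 ] 0.16 [276.0, 194.0]
left_bar [0.592 0.058 0.289] 0.59 [299.0, 218.0]
[-0.27012325  1.76309523  0.52922056] [ 0.54587303 -0.18666288  0.20695117]
```

View pics/s2.png

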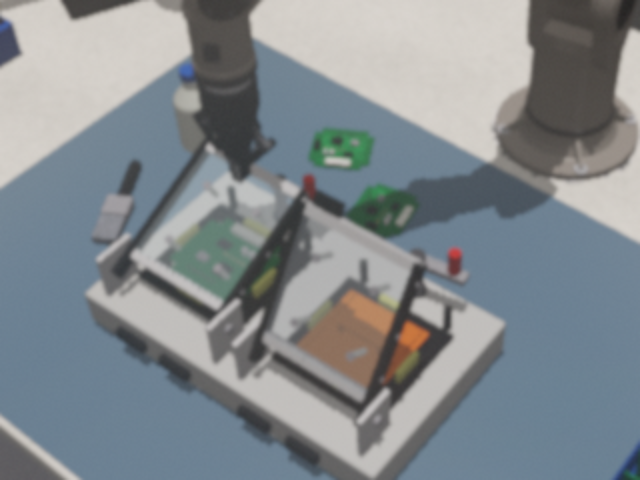

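The fingers are on the right gate's bar, and the gate is visibly lower at about (240,175). The left gate hasn't moved, so I'll continue down.

Call:
send_rows --deltas "0.006 0 0.013 0; 0.01 0 0.026 0; 0.013 0 0.04 0; 0.016 0 0.054 0; 0.017 0 0.062 0"

```text
t: 6.35
eef_pos: [0.529, -0.1874, 0.1441]
tool_rot: [-0.0, -0.022, 1.0, 0.0]
contact_force: [0.3, 1.3, 0.2]
gripper_width: -0.003
grasp_force: 0.0
```

Call:
send_rows --deltas "0 0 0.005 0; 0 0 0.01 0; 0 0 0.013 0; 0 0 0.013 0; 0 0 0.013 0"

```text
t: 6.85
eef_pos: [0.5298, -0.1876, 0.1331]
tool_rot: [0.0, -0.022, 1.0, 0.0]
contact_force: [-2.8, 1.0, 6.6]
gripper_width: -0.001
grasp_force: 3.6
```

Call:
send_rows --deltas "0 0 0.002 0; 0 0 0.002 0; 0 0 0.002 0; 0 0 -0.04 0; 0 0 -0.09 0"

```text
t: 7.35
eef_pos: [0.5284, -0.1871, 0.2221]
tool_rot: [-0.002, -0.022, 1.0, 0.0]
contact_force: [1.7, -0.0, 0.0]
gripper_width: 0.001
grasp_force: 0.0
```

Call:
send_rows --deltas "0 0 -0.04 0; 0 0 -0.08 0; -0.03 0 -0.1 0; -0.03 0 -0.1 0" --claw 0.5

```text
t: 7.75
eef_pos: [0.5639, -0.1856, 0.326]
tool_rot: [0.004, -0.024, 1.0, -0.001]
contact_force: [0.2, 0.5, -0.3]
gripper_width: 0.502
grasp_force: 0.0
```

```bash
python3 - <<'E'
from h import *
ps=[bot.read_camera(c) for c in ('wrist','top','scene')]; save(ps[0],'w3.png')
for p,c in zip(ps,'wts'):
  for q in ['right_bar','right_pivot','right_grip']:
    for d in bot.landmark_of(p,q)[:2]: print(q,c,np.round(d['xyz'],3),round(d['confidence'],2),pix(p,d['xyz']))
rows([(.4755,-.130,.25)],yaw=.045)
E
```

```text
right_bar w [ 0.504 -0.186  0.127] 0.58 [319.0, 142.0]
right_pivot w [ 0.48  -0.193  0.144] 0.79 [312.0, 114.0]
right_grip w [ 0.476 -0.127  0.157] 0.6 [392.0, 113.0]
right_bar t [ 0.511 -0.184  0.126] 0.91 [414.0, 238.0]
right_pivot t [ 0.478 -0.187  0.142] 0.8 [416.0, 250.0]
right_grip t [ 0.474 -0.132  0.159] 0.49 [395.0, 251.0]
right_bar s [ 0.505 -0.184  0.125] 0.98 [254.0, 200.0]
right_bar s [0.593 0.055 0.287] 0.57 [297.0, 218.0]
right_pivot s [ 0.479 -0.186  0.146] 0.65 [259.0, 190.0]
right_grip s [ 0.475 -0.13   0.158] 0.74 [275.0, 194.0]
t 8.35 pos [ 0.5592 -0.1862  0.3219] F [ 0.7 -0.2 -0.2]
spin -0.025220548468414372
[0.081, 0.06, 0.072]
```

View pics/w3.png

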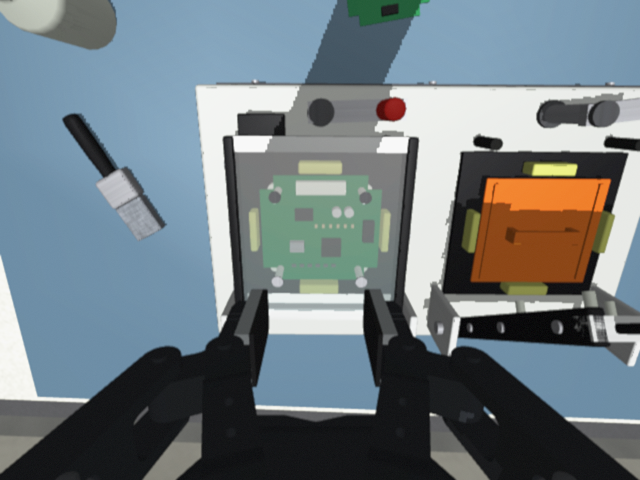

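The right gate is shut: its bar is about 126 mm up, and the board is visible beneath it at (320,225). The red grip is at (391,109) and the pivot nut at (320,110). Next I'll grasp the grip.

Call:
send_rows --deltas "0.035 0.03 0.02 0; 0.081 0.06 0.05 0; 0.081 0.06 0.09 0; 0.081 0.06 0.09 0"

```text
t: 8.75
eef_pos: [0.4708, -0.1279, 0.228]
tool_rot: [-0.005, -0.023, 1.0, 0.001]
contact_force: [-0.6, 0.4, 0.1]
gripper_width: 0.499
grasp_force: 0.0
```

```bash
python3 - <<'E'
from h import *
p=bot.read_camera('wrist'); save(p,'w4.png')
for d in bot.landmark_of(p,'right_grip')[:2]: print(np.round(d['xyz'],3),d['confidence'],pix(p,d['xyz']))
rows([(.4755,-.130,.157)],yaw=.045)
E
```

```text
[ 0.475 -0.13   0.157] 0.95 [311.0, 262.0]
[0.595 0.064 0.084] 0.23 [511.0, 359.0]
t 8.85 pos [ 0.4764 -0.1303  0.2329] F [ 0.6 -0.8  1.2]
spin -0.027837471810257346
[0.001, 0.0, 0.076]
```

View pics/w4.png

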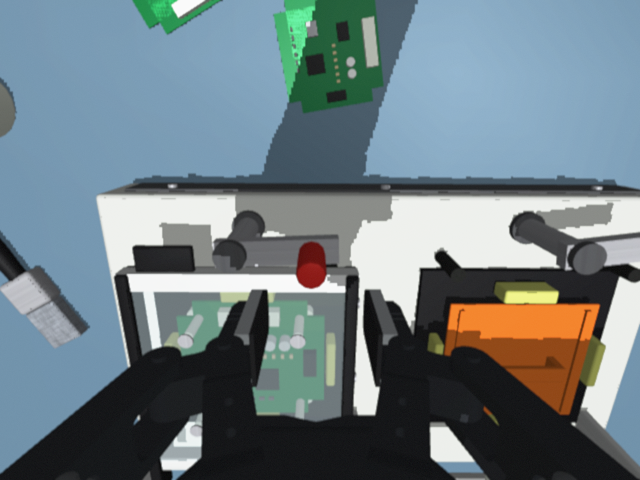

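The red grip at (311,262) is centred between the fingers, so I'll descend and grasp.

Call:
send_rows --deltas "0 0 0.03 0; 0 0 0.055 0; 0 0 0.074 0; 0 0 0.074 0"

```text
t: 9.25
eef_pos: [0.4771, -0.1307, 0.158]
tool_rot: [-0.0, -0.022, 1.0, -0.001]
contact_force: [-0.4, 0.6, 0.3]
gripper_width: 0.501
grasp_force: 0.0
```

Call:
send_rows --deltas "0 0 0 0; 0 0 0 0; 0 0 0 0; 0 0 0 0" --claw 0 --force 25

```text
t: 9.65
eef_pos: [0.4778, -0.1302, 0.1599]
tool_rot: [0.002, -0.022, 1.0, -0.0]
contact_force: [1.1, 0.7, 7.7]
gripper_width: 0.198
grasp_force: 25.4
```

```bash
python3 - <<'E'
from h import *
Y=.045; fx=np.array([np.cos(Y),np.sin(Y)]); fy=np.array([-fx[1],fx[0]])
P=np.array([.4795,-.186]); o=bot.get_obs(); g=o['eef_pos'][:2]-P
a0=np.arctan2(g@fx,g@fy); r=np.hypot(*g); print('a0',a0,'r',r)
A=np.linspace(a0,1.58,17)[1:]
rows([(*(P+.055*(np.sin(a)*fx+np.cos(a)*fy)),o['eef_pos'][2]) for a in A],yaw=Y)
E
```

```text
a0 0.013797703672770195 r 0.055779434204079104
t 9.65 pos [ 0.4778 -0.1302  0.1599] F [1.1 0.7 7.7]
spin -0.01589496460096185
[-0.005, -0.001, 0.0]
[-0.011, -0.002, 0.0]
[-0.016, -0.003, 0.0]
[-0.021, -0.005, 0.0]
[-0.026, -0.008, 0.0]
[-0.03, -0.01, 0.0]
[-0.035, -0.014, 0.0]
[-0.039, -0.017, 0.0]
[-0.042, -0.021, 0.0]
[-0.045, -0.026, 0.0]
[-0.048, -0.03, 0.0]
[-0.05, -0.035, 0.0]
[-0.052, -0.04, 0.0]
[-0.053, -0.046, 0.0]
[-0.054, -0.051, 0.0]
[-0.054, -0.056, 0.0]
```

Call:
send_rows --deltas "-0.005 -0.001 -0.003 0; -0.011 -0.002 -0.003 0; -0.016 -0.003 -0.003 0; -0.021 -0.005 -0.003 0; -0.026 -0.008 -0.003 0"

```text
t: 10.15
eef_pos: [0.5014, -0.1327, 0.1603]
tool_rot: [-0.002, -0.023, 1.0, 0.003]
contact_force: [-1.6, 13.4, -4.1]
gripper_width: 0.2
grasp_force: 26.7
```

Call:
send_rows --deltas "-0.004 -0.002 0 0; -0.009 -0.006 0 0; -0.013 -0.009 0 0; -0.016 -0.013 0 0; -0.019 -0.018 0 0"

```text
t: 10.65
eef_pos: [0.5261, -0.1448, 0.1608]
tool_rot: [0.002, -0.026, 1.0, 0.005]
contact_force: [13.4, 23.6, -10.6]
gripper_width: 0.204
grasp_force: 24.6
```

Call:
send_rows --deltas "-0.003 -0.004 0 0; -0.005 -0.009 0 0; -0.007 -0.014 0 0; -0.008 -0.02 0 0; -0.009 -0.025 0 0"

```text
t: 11.15
eef_pos: [0.5448, -0.1682, 0.1619]
tool_rot: [0.01, -0.027, 1.0, 0.003]
contact_force: [37.8, 18.1, -26.4]
gripper_width: 0.172
grasp_force: 30.1
```

Call:
send_rows --deltas "0 -0.003 0 0; 0 -0.006 0 0; 0 -0.006 0 0"

```text
t: 11.45
eef_pos: [0.5474, -0.1787, 0.1632]
tool_rot: [0.013, -0.027, 1.0, -0.001]
contact_force: [40.4, 8.1, -28.6]
gripper_width: 0.164
grasp_force: 36.8
```

```bash
python3 - <<'E'
from h import *
p=bot.read_camera('top')
for q in ['right_grip','right_bar','right_pivot']:
    for d in bot.landmark_of(p,q)[:2]: print(q,np.round(d['xyz'],3),d['confidence'])
rows([(.5345,-.1835,.16)])
E
```

```text
right_grip [0.7   0.061 0.118] 0.26
right_bar [ 0.706 -0.176  0.115] 0.72
t 11.65 pos [ 0.5474 -0.1788  0.1632] F [ 39.4   9.1 -28.8]
[0.013, -0.004, 0.003]
```

Call:
send_rows --deltas "0 0 0 0; 0 0 0 0; 0 0 0 0" --claw 0.5

```text
t: 11.95
eef_pos: [0.532, -0.1849, 0.1613]
tool_rot: [-0.0, -0.022, 1.0, -0.0]
contact_force: [-0.1, -0.3, -0.2]
gripper_width: 0.502
grasp_force: 0.0
```

```bash
python3 - <<'E'
from h import *
ps=[bot.read_camera(c) for c in ('wrist','scene')]; save(ps[0],'w5.png')
for p in ps:
  for q in ['right_grip','right_bar','right_pivot']:
    for d in bot.landmark_of(p,q)[:2]: print(q,np.round(d['xyz'],3),d['confidence'],pix(p,d['xyz']))
rows([(.5345,-.1835,.16)])
E
```

```text
right_grip [ 0.534 -0.178  0.158] 0.82 [330.0, 317.0]
right_pivot [ 0.48  -0.188  0.146] 0.93 [314.0, 192.0]
right_grip [ 0.533 -0.178  0.16 ] 0.57 [248.0, 198.0]
right_bar [ 0.507 -0.182  0.128] 0.66 [254.0, 200.0]
right_pivot [ 0.704 -0.179  0.122] 0.68 [205.0, 244.0]
t 12.35 pos [ 0.5321 -0.1845  0.1611] F [-0.3 -0.7 -0. ]
[-0.002, 0.001, 0.001]
```

View pics/w5.png

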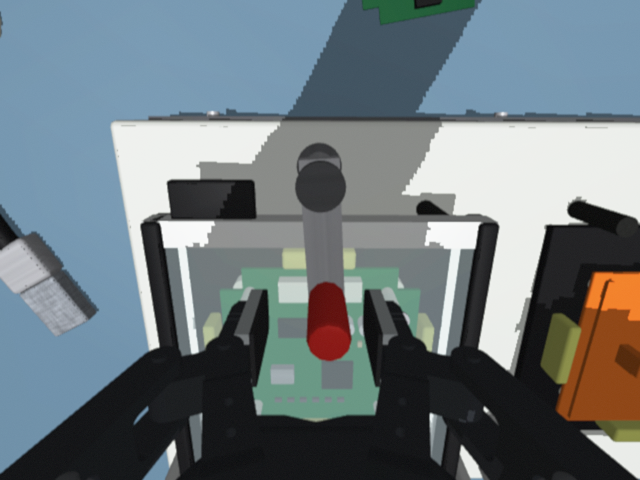

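The latch arm now lies over the bar, with the grip at (328,320), a few mm short of its stop. I'll nudge it with the left finger, then retreat.

Call:
send_rows --deltas "0 -0.004 0 0; 0 -0.008 0 0; 0 -0.011 0 0; 0 -0.013 0 0; 0 -0.013 0 0"

```text
t: 12.85
eef_pos: [0.5332, -0.1957, 0.161]
tool_rot: [-0.0, -0.023, 1.0, 0.001]
contact_force: [0.1, 4.3, 1.5]
gripper_width: 0.497
grasp_force: 2.8
```

Call:
send_rows --deltas "0 0.007 0 0; 0 0.007 0 0; 0 0.007 -0.03 0; 0 0.007 -0.08 0; 0 0.007 -0.13 0"

```text
t: 13.35
eef_pos: [0.5317, -0.1908, 0.292]
tool_rot: [-0.001, -0.022, 1.0, -0.0]
contact_force: [1.6, 0.9, 1.4]
gripper_width: 0.498
grasp_force: 0.0
```

Call:
send_rows --deltas "-0.02 0 -0.03 0; -0.03 0 -0.04 0; -0.03 0 -0.04 0; -0.03 0 -0.04 0"

```text
t: 13.75
eef_pos: [0.5617, -0.1893, 0.3301]
tool_rot: [-0.001, -0.022, 1.0, -0.0]
contact_force: [-0.2, -0.2, -0.7]
gripper_width: 0.497
grasp_force: 0.0
```

```bash
python3 - <<'E'
from h import *
ps=[bot.read_camera(c) for c in ('wrist','top','scene')]; save(ps[0],'w6.png')
for p in ps:
  for q in ['right_grip','right_bar','right_pivot','left_bar','left_grip','board_mid','guard_mid']:
    for d in bot.landmark_of(p,q)[:1]: print(q,np.round(d['xyz'],3),d['confidence'])
rows([])
E
```

```text
right_grip [ 0.534 -0.179  0.16 ] 0.77
right_bar [ 0.508 -0.188  0.126] 0.71
right_pivot [ 0.48  -0.189  0.143] 0.59
left_bar [ 0.532 -0.181  0.159] 0.37
board_mid [ 0.598 -0.064 -0.001] 0.67
guard_mid [0.595 0.062 0.087] 0.7
right_grip [ 0.534 -0.183  0.16 ] 0.38
right_bar [ 0.509 -0.181  0.127] 0.92
right_pivot [ 0.534 -0.184  0.162] 0.69
left_bar [0.592 0.062 0.291] 0.72
left_grip [0.462 0.108 0.16 ] 0.55
board_mid [ 0.332 -0.121  0.002] 0.94
guard_mid [0.592 0.06  0.089] 0.83
right_grip [ 0.536 -0.182  0.159] 0.49
right_bar [ 0.504 -0.182  0.125] 0.64
right_pivot [ 0.478 -0.185  0.144] 0.71
left_bar [0.592 0.056 0.29 ] 0.65
left_grip [ 0.503 -0.183  0.125] 0.45
board_mid [ 0.326 -0.119 -0.002] 0.86
t 14.95 pos [ 0.5625 -0.1891  0.331 ] F [0.1 0.5 0.4]
```

View pics/w6.png

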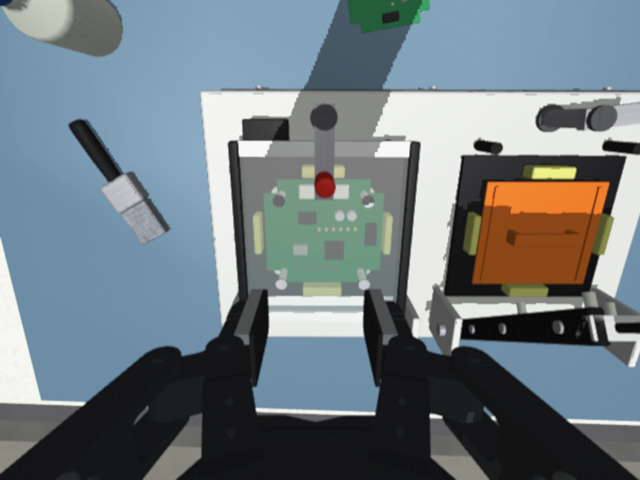

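The latch arm runs from the pivot at (323,117) straight over the bar to the grip at (324,186), square to the gate. The gate is shut, the board is in its nest, and the left nest is untouched.

```bash
python3 -c "
from station import bot
print(bot.hand_in())"
```

```text
the job is handed in; nothing more can be done
None
```

I shut the right gate over the green board and swung its latch over the front bar to its stop. The left nest's guard, gate and latch are as they were, and I've handed the job in; it returned no verdict.

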